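# Wedge a plaster mould half off its casting board

## Task

Lift the wooden wedge by its grip up and off its hook, lay it flat on the plywood board in front of the open slot under the plaster mould half, tip towards the mould, and push it straight in until the mould has just come clear of the board all round, a gap of about 4 mm. Finish while still gripping the wedge in that place, with the mould resting on it. Only the wedge may lift the mould, so keep the gripper itself off it, and leave the flat bar on the other hook and the ware standing about where they are.

Things in the scene. Friction and masses are not known exactly. Their poses are not given: they have to be found in the camera images.
- wedge: Beech wedge, 160 mm long, 36 wide, flat underside, 3 thick at the tip growing evenly to 32 at the tail; about 0.14 kg. On two stems 36 apart it carries a wooden grip block 44 long, 22 wide, from 48 to 92 mm above the underside; it balances under the grip. Origin: on the underside below the grip; x to the tip (102 mm ahead; tail 58 behind), z up. Starts hanging level, on either side.
- wedge_grip (a point): Where to take the wedge: in the grip block, on its middle line, 78 mm above the wedge's underside, 30 above the block's underside, 14 below its top; fingers close across the 22 mm width. The hook runs across the wedge, between the stems, under the block; fingertips up to 19 mm below this point stay above its upturned end. Axes as the wedge's.
- wedge_tip (a point): Middle of the wedge's tip edge, on its underside, 102 mm ahead of the grip.
- stand_a: Fixed hook stand with the wedge: foot plate 150 x 90 x 12 mm, post 55 mm from its centre on its +x side, 8 mm level rod from the post along -x, rod top 110 mm above the table. Tool hangs at x = -45 mm; at -72 the rod ends, upturned, its top 117 above the table. To unhook: raise the tool 8 to 16 mm (loop has 18 free), then draw it over 60 mm along the stand's -x. Origin on the table, plate centre.
- stand_b: The other hook stand, alike and with the same frame, which holds the flat bar. The two stands may stand either way round.
- bar_grip (a point): Grip of the other hanging tool, a flat wooden bar of even thickness, 160 x 36 x 14 mm, with a handle like the wedge's. To be left hanging.
- board: Plywood board screwed to the table, 340 x 170 x 20 mm. Origin on the table under its centre, z up; x is the way the wedge is to be pushed. The mould covers x = 10 to 160 mm; the bare ledge, x = -170 to 10 mm, top at z = 20 mm, is where the wedge lies and slides.
- lip (a point): Middle of the slot's upper front edge, 10 mm above the board while the mould is down; x as the board's. The plaster mould is 150 mm long (x), 140 wide, 45 high; the slot in its underside is 72 wide, 10 high, 119 deep, open in front. The wedge's slope meets this edge with the tip 39 mm in; each further 5.5 mm lifts the mould 1 mm.
- mould (a joint): Height of the mould above the board, in m: 0 down, grows as it lifts, to 0.03. It slides upright on two dowels that end 13 mm above it and falls back by its weight (0.4 to 0.65 kg); pushing the wedge takes about 5 to 12 N.
- mug_near: Loose white mug, 80 mm across, 90 high, origin under its centre; a bystander.
- cup: Loose white cup without handle, 72 mm across, 75 high, origin under its centre; a bystander.
Things that resemble listed ones, but are neither listed nor needed, are in the scene too. Leave any orange look-alike of the stand_a alone.

How it is judged:
By the outcome, as a careful person would: the job done as asked, in the order asked, and still so for the second after the job is handed in, while the arm keeps its last pose, push and grip.
It also fails if it takes over 48 s, if anything falls off the work surface, if the arm or the gripper's body presses on something with over 40 N, if the wrist force passes 120 N, or if a joint passes its speed limit or range.

## Robot

A 6-joint arm with a two-finger parallel gripper is mounted at the origin on the work surface. World frame = base frame: x ahead of the robot, y to its left, z up, the work surface at z = 0. Lengths are in m, angles in rad, forces in N, time in s.
With the tool pointing down it reaches from about 0.35 to 0.775 m from the base axis. Payload 5.5 kg.
Tool frame: the origin (TCP) lies on the centre line of the jaws, within the pads' length; the fingertips stand 11 mm ahead of it and the grasp point (between the pads) lies 8 mm behind it (env.tip_reach is the distance from the TCP to the fingertips, in m); z points along the fingers, x is the direction in which the jaws open and shut, and the axes are right-handed (so a half turn about z gives the same grasp; the last joint's range is limited). The gripper opens to 85 mm and grips with 20 to 120 N. Pads are 22 mm wide; open, the fingers measure 114 mm over their backs; the gripper's body (76 mm by 85 mm) begins 54 mm behind the grasp point. The pads swing forward as they close: fully open they stand 13 mm farther back than shut.
Start: joints at [-1.249, 0.313, 0.046, 1.304, 0, 1.431], TCP at [0.256, -0.515, 0.242] pointing down, gripper open.
Joint ranges: [-2.76, 2.76], [-0.86, 1.69], [-1.03, 1.26], [-2.2, 2.34], [-1.47, 1.5], [-3.14, 3.14]. Speed limits (rad/s): [2.57, 2.57, 3.14, 3.14, 3.14, 3.14].

## Interface

Orientations are given as a unit quaternion [w, x, y, z].
In Python, from workcell import env gives the robot as it stands.
- The arm moves only by the tool carry_out, never from a script. Its argument "moves" is one flat list of numbers, 7 for each row, row after row: the gripper command: -1 is shut, 1 is fully open, values between are in proportion, then the shift along the tool's x, y, z in m, then the turn, a rotation vector about the tool's x, y, z in degrees. A call has exactly 5 rows; each row shifts and turns the pose as measured when the row begins, along the tool's axes as they then stand; what a row does not reach is not made up. A row lasts 1/8 s, in which the tool goes at most 62.5 mm and 10.7 degrees, less where a joint would pass 70% of its speed; a pose out of reach is approached as far as the arm can. A call is refused whole if a number of a shift passes 0.0625 or a number of a turn 10.7, either way. A call with a gripper value outside its range is refused whole. The fingers move at their own pace and stop on an object; "squeeze" is the grip in N (left out, the last holds). Time passes only in rows, so rows that do not move let the fingers close, or fill a call up. It gives the time, the measured TCP pose, the force and the opening at its end, in the units of the state.
- env.get_state(): the state, without advancing time (a new reading comes with each control period).
- env.read_camera(name): name is "scene" or "top" or "wrist"; returns the picture (420x560x3 uint8, red, green, blue); there is no depth.
- env.calibration(name): a dict with "camera_matrix" (3x3 intrinsics, pixels), "k1" (the pictures are not rectified: a ray, as slopes to the right and down, at radius r is drawn at 1 + k1 r^2 times it, then the intrinsics apply), "rvec" (rotation vector, rad) and "tvec" (3), from world to camera coordinates, as OpenCV has them; the wrist camera has in their place "hand_eye" (4x4, takes a point from camera to tool coordinates, whose origin is the TCP and whose axes are the tool frame's). Camera axes: x right, y down, z forward; pixel columns grow to the right and rows downward; lengths in m; the calibration is good to about 2 mm. A picture is of the moment at which its call begins: read the wrist's pose just before it. calibration takes no time and is no camera call.
- env.hand_in(): hands the job in, once; it reports no verdict.
The state is a dict: "clock": time; "joint_pos": joint angles; "qvel": joint speeds; "tau": joint torques, N m; "tcp_pos": TCP position; "orientation": TCP orientation; "wrist_force": force on the tool from outside, world axes, zero at the start; "ft_torque": the same for the moment, N m; "finger_gap": finger opening in m.
Only numpy, scipy, OpenCV 4.12 (cv2) and the standard library are available. Lean on these libraries where they do the work, as an engineer would, in place of code of your own. Each camera call takes 0.05 s, during which the arm holds its last target. There are 200 camera calls.

## Working session

There is one attempt and no reset: what is moved stays moved. The work goes in short steps, Python scripts to look and compute and a tool call to move; the robot and the scene stay as the last step left them, time stands still between calls to the robot, and variables do not carry over. Pictures are saved under pics/ and viewed, about 8 in all and at most 12, crops included, and the job is handed in when it is done.

Besides the shell and the picture viewer there is one more tool, called after "Request:" as a command line: name --argument value ..., lists and objects as JSON in quotes. carry_out: Moves the arm, as the interface text tells. Its arguments: {"type":"object","properties":{"moves":{"type":"array"},"squeeze":{"type":"number"}},"required":["moves"]}

```bash
mkdir -p pics; ls; python3 - <<'E'
from workcell import env
import cv2
s=env.get_state(); print(s)
for n in("scene","top"):
    im=env.read_camera(n); cv2.imwrite(f"pics/{n}0.png",cv2.resize(im[:,:,::-1],(800,600),interpolation=cv2.INTER_CUBIC))
    cv2.imwrite(f"pics/{n}0_raw.png",im[:,:,::-1])
    print(n,env.calibration(n))
print(env.calibration("wrist"))
E
```

```text
pics
{'clock': 0.0, 'joint_pos': array([-1.24862182e+00,  3.14013026e-01,  4.49478319e-02,  1.30360395e+00,
        4.00724144e-06,  1.43118697e+00]), 'qvel': array([-2.86582279e-03, -3.96255979e-04, -9.70293926e-04, -4.49855330e-04,
        2.79533298e-03, -3.15851852e-05]), 'tau': array([ 1.79222770e-03, -4.80625999e+01,  2.98533511e+01,  1.92554161e-02,
        1.09015593e-04,  1.88556822e-05]), 'tcp_pos': array([ 0.25601419, -0.51429403,  0.24138894]), 'orientation': array([-6.00565742e-04,  8.50160151e-01, -5.26523353e-01, -7.18459946e-04]), 'wrist_force': array([ 0.43097143, -0.27585463,  0.30806558]), 'ft_torque': array([-0.01007663,  0.00288668,  0.0033211 ]), 'finger_gap': 0.08513941123960178}
scene {'camera_matrix': array([[431.54662976,   0.        , 289.15804666],
       [  0.        , 431.54662976, 200.92496163],
       [  0.        ,   0.        ,   1.        ]]), 'k1': -0.13384405699732657, 'rvec': array([ 2.2130685 ,  0.94652952, -0.38517963]), 'tvec': array([-0.42628086, -0.14017947,  1.27949031])}
top {'camera_matrix': array([[466.15646481,   0.        , 272.24229284],
       [  0.        , 466.15646481, 212.35656411],
       [  0.        ,   0.        ,   1.        ]]), 'k1': -0.15281199963954897, 'rvec': array([ 2.18792813, -2.14939565,  0.10520653]), 'tvec': array([0.07423934, 0.52962798, 1.00428298])}
{'camera_matrix': array([[364.5942161 ,   0.        , 275.84438614],
       [  0.        , 364.5942161 , 208.12992516],
       [  0.        ,   0.        ,   1.        ]]), 'k1': -0.09119998011220806, 'hand_eye': array([[ 9.99999301e-01,  1.10673226e-03,  4.15106157e-04,
         6.91552644e-04],
       [-1.18104977e-03,  9.49758232e-01,  3.12982278e-01,
        -7.95280541e-02],
       [-4.78629038e-05, -3.12982550e-01,  9.49758875e-01,
        -1.31848540e-01],
       [ 0.00000000e+00,  0.00000000e+00,  0.00000000e+00,
         1.00000000e+00]])}
```

View pics/scene0.png

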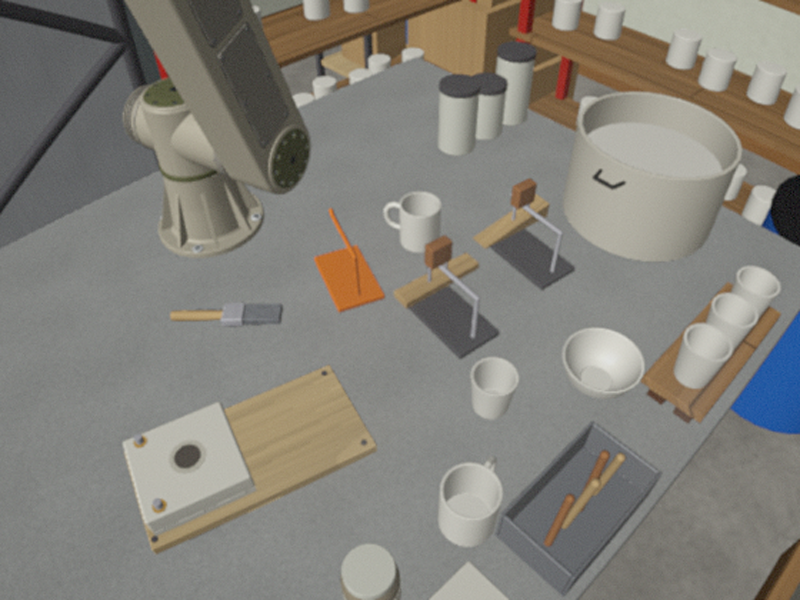

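View pics/top0.png

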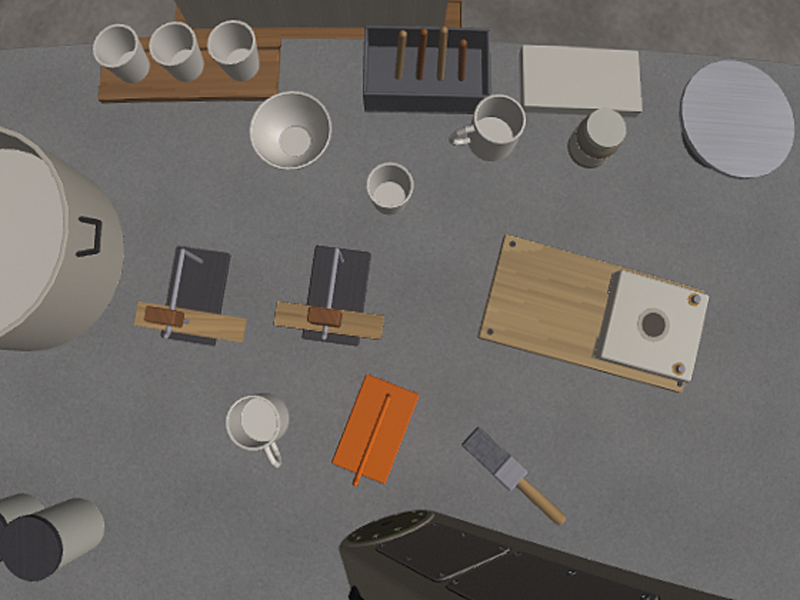

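The scene view shows two hanging tools near (440,265) and (515,215), with the mould on its board at lower left. In the top view the tools are at (165,318) and (325,318), the board spans (480..710, 235..390) and the orange decoy stand is at (375,430). I'll enlarge these.

```bash
cat > h.py <<'E'
import numpy as np, cv2
from scipy.spatial.transform import Rotation as R
from workcell import env
def cam(n,pose=None):
    c=env.calibration(n);K=c["camera_matrix"];k=c["k1"]
    if n=="wrist":
        p,q=pose; T=np.eye(4);T[:3,:3]=R.from_quat(np.roll(q,-1)).as_matrix();T[:3,3]=p
        M=T@c["hand_eye"];Rw=M[:3,:3].T;o=M[:3,3]
    else:
        Rw=cv2.Rodrigues(c["rvec"])[0];o=-Rw.T@c["tvec"]
    return K,k,Rw,o
def proj(n,P,pose=None):
    K,k,Rw,o=cam(n,pose);p=(np.atleast_2d(P)-o)@Rw.T;s=p[:,:2]/p[:,2:]
    s=s*(1+k*(s**2).sum(1,keepdims=True));return s*[K[0,0],K[1,1]]+K[:2,2]
def ray(n,uv,pose=None):
    K,k,Rw,o=cam(n,pose);d=(np.atleast_2d(uv).astype(float)-K[:2,2])/[K[0,0],K[1,1]];s=d.copy()
    for _ in range(30): s=d/(1+k*(s**2).sum(1,keepdims=True))
    return o,np.c_[s,np.ones(len(s))]@Rw
def onz(n,uv,z,pose=None):
    o,d=ray(n,uv,pose);return o+d*((np.asarray(z)-o[2])/d[:,2])[:,None]
def tri(a,b):
    A=np.zeros((3,3));v=np.zeros(3)
    for o,d in(a,b):
        d=d[0]/np.linalg.norm(d[0]);m=np.eye(3)-np.outer(d,d);A+=m;v+=m@o
    return np.linalg.solve(A,v)
E
python3 - <<'E'
from h import *
t=cv2.imread("pics/top0_raw.png");s=cv2.imread("pics/scene0_raw.png")
a=cv2.resize(t[160:250,85:285],None,fx=4,fy=4,interpolation=cv2.INTER_CUBIC)   # 360x800
b=cv2.resize(t[155:280,330:505],None,fx=4,fy=4,interpolation=cv2.INTER_CUBIC)
cv2.imwrite("pics/c1.png",a)
cv2.imwrite("pics/c2.png",b)
c=cv2.resize(s[120:255,270:405],None,fx=4.4,fy=4.4,interpolation=cv2.INTER_CUBIC)
cv2.imwrite("pics/c3.png",c)
print(onz("top",[[370,190],[480,220]],0),cam("top")[3],cam("scene")[3])
E
```

```text
[[ 0.58640978 -0.13967071  0.        ]
 [ 0.52150685 -0.40235759  0.        ]] [0.42544832 0.07967921 1.05225782] [ 1.01205559 -0.37470052  0.82085571]
```

View pics/c1.png

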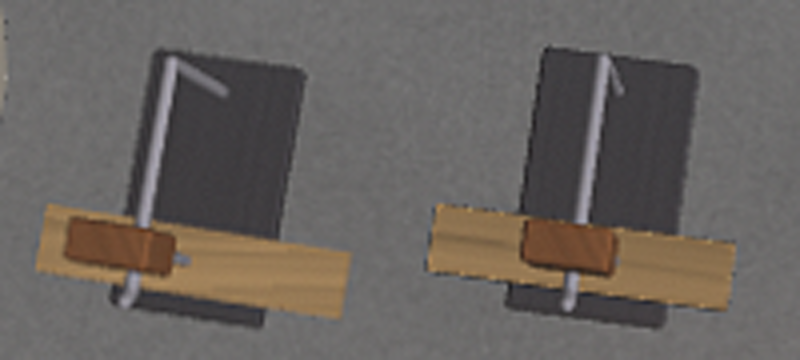

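View pics/c2.png

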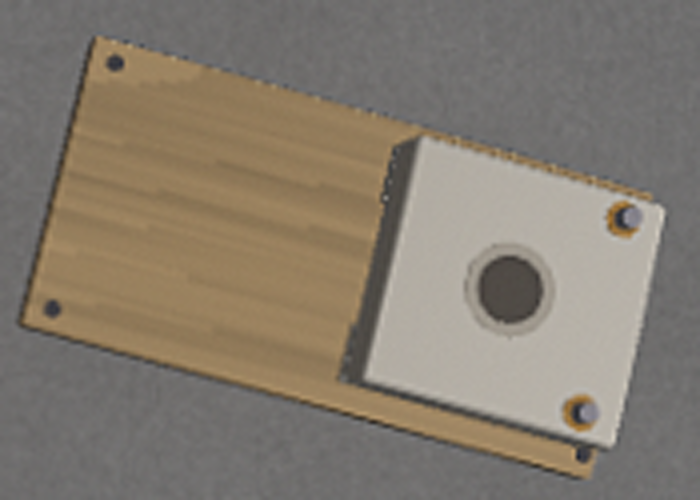

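View pics/c3.png

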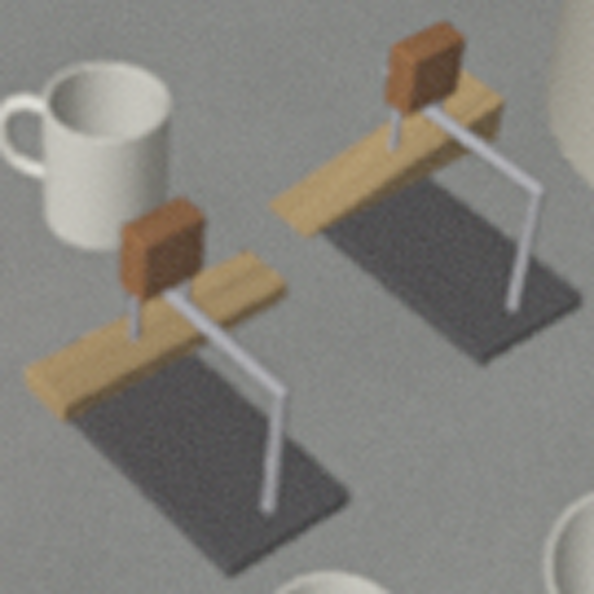

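The wedge is the left tool in the top view: the scene crop shows its thick tail at (500,115) and thin tip at (285,220). The other tool is an even bar. I'll fit the poses from corner correspondences.

```bash
cat > fit.py <<'E'
from h import *
from scipy.optimize import least_squares
def fit(obs,z0,x0):
    def res(p,full=False):
        c,s=np.cos(p[2]),np.sin(p[2]);out=[]
        for n,uv,P in obs:
            P=np.array(P)/1e3;W=[p[0]+c*P[0]-s*P[1],p[1]+s*P[0]+c*P[1],z0+P[2]]
            out.append(proj(n,W)[0]-uv)
        return np.array(out) if full else np.ravel(out)
    r=least_squares(res,x0,loss="soft_l1");return r.x,res(r.x,True)
T=lambda u,v:("top",(85+(u+.5)/4-.5,160+(v+.5)/4-.5))
B=lambda u,v:("top",(330+(u+.5)/4-.5,155+(v+.5)/4-.5))
S=lambda u,v:("scene",(270+(u+.5)/4.4-.5,120+(v+.5)/4.4-.5))
F=lambda u,v:("scene",(u*.7,v*.7))
O=lambda l:[(*a,b) for a,b in l]
wedge=O([(T(48,205),(-58,18,32)),(T(37,272),(-58,-18,32)),(T(350,252),(102,18,3)),(T(340,319),(102,-18,3)),(T(67,217),(-22,11,92)),(T(152,228),(22,11,92)),(T(147,273),(22,-11,92)),(T(65,260),(-22,-11,92)),
(S(270,205),(102,-18,3)),(S(305,237),(102,18,3)),(S(503,97),(-58,18,32)),(S(498,135),(-58,18,0)),(S(465,75),(-58,-18,32)),(S(413,112),(22,11,48)),(S(462,88),(-22,11,48)),(S(387,100),(22,-11,48)),(S(463,38),(-22,11,92)),(S(391,42),(22,-11,92))])
stand=O([(T(155,48),(75,45,12)),(T(307,68),(75,-45,12)),(T(265,327),(-75,-45,12)),(T(112,300),(-75,45,12)),(S(581,298),(75,45,12)),(S(485,362),(75,-45,12)),(S(513,308),(55,0,12)),(S(540,190),(55,0,106)),(T(172,62),(55,0,106)),(T(125,300),(-72,0,113))])
board=O([(B(93,38),(-170,85,20)),(B(22,325),(-170,-85,20)),(B(592,478),(170,-85,20)),(B(425,138),(10,70,65)),(B(665,208),(160,70,65)),(B(612,447),(160,-70,65)),(B(367,380),(10,-70,65)),
(F(375,443),(-170,85,20)),(F(325,370),(-170,-85,20)),(F(222,404),(10,-70,65)),(F(250,483),(10,70,65)),(F(124,446),(160,-70,65)),(F(147,524),(160,70,65))])
for n,o,z,x in(("wedge",wedge,.062,(.43,.4,-1.6)),("stand",stand,0,(.45,.4,0)),("board",board,0,(.45,-.4,-1.7))):
    p,r=fit(o,z,x);print(n,p.round(4),np.degrees(p[2]).round(2));print(r.round(1).tolist())
E
python3 fit.py
```

```text
wedge [ 0.4934  0.3998 -1.6921] -96.95
[[-0.0, -0.1], [-0.1, -0.0], [0.5, -0.2], [0.3, -0.3], [0.5, -0.2], [0.4, 0.1], [-0.2, -0.1], [-0.8, -0.0], [-0.1, -0.8], [1.0, -0.8], [0.6, -0.2], [-0.0, 0.2], [-0.1, -1.7], [-1.2, 1.3], [-0.5, 0.7], [-1.0, -0.1], [1.5, -1.3], [-0.1, -0.3]]
stand [ 0.5392  0.3924 -0.129 ] -7.39
[[0.4, -0.6], [0.1, -0.2], [-0.6, 0.0], [-0.3, 0.8], [1.5, -0.9], [-0.1, -1.3], [0.2, -0.5], [-0.2, -0.0], [0.9, -0.2], [0.9, 0.1]]
board [ 0.5202 -0.243  -1.813 ] -103.88
[[0.7, -0.7], [0.3, 0.2], [0.9, -0.4], [-1.4, -1.9], [1.6, -1.7], [2.0, 0.1], [-0.9, -0.1], [1.2, 0.3], [2.3, -5.1], [-2.2, -3.5], [0.9, -5.5], [-2.5, -3.7], [-1.9, -0.0]]
```

Wedge and stand agree: the stand predicts a hanging point of (.4946,.3982), against a fitted (.4934,.3998). The board residuals are too large, so I'll look closer at its scene view.

```bash
cat >> fit.py <<'E'
E
python3 - <<'E'
import cv2
s=cv2.imread("pics/scene0_raw.png")
cv2.imwrite("pics/c4.png",cv2.resize(s[250:390,80:270],None,fx=4,fy=4,interpolation=cv2.INTER_CUBIC))
E
python3 - <<'E'
import contextlib,io
with contextlib.redirect_stdout(io.StringIO()): from fit import *
for o in([b for b in board if b[0]=="top"],[b for b in board if b[0]=="top" and b[2][2]==20],[b for b in board if b[0]=="scene"]):
    p,r=fit(o,0,(.52,-.24,-1.8));print(p,np.degrees(p[2]));print(r.round(1).tolist())
E
```

```text
Traceback (most recent call last):
  File "fit.py", line 22, in <module>
    p,r=fit(o,z,x);print(n,p.round(4),np.degrees(p[2]).round(2));print(r.round(1).tolist())
        ~~~^^^^^^^
  File "fit.py", line 10, in fit
    r=least_squares(res,x0,loss="soft_l1");return r.x,res(r.x,True)
  File "fit.py", line 8, in res
    out.append(proj(n,W)[0]-uv)
               ~~~~^^^^^
  File "h.py", line 13, in proj
    K,k,Rw,o=cam(n,pose);p=(np.atleast_2d(P)-o)@Rw.T;s=p[:,:2]/p[:,2:]
             ~~~^^^^^^^^
  File "h.py", line 5, in cam
    c=env.calibration(n);K=c["camera_matrix"];k=c["k1"]
ValueError: time passes only in moves, steps and waits
```

View pics/c4.png

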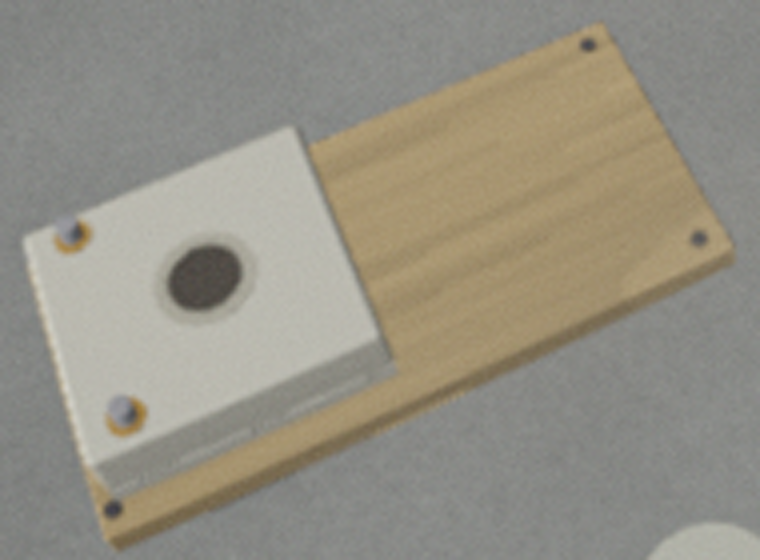

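```bash
sed -i 's/^def cam/from functools import lru_cache\n@lru_cache\ndef cal(n): return env.calibration(n)\ndef cam/; s/c=env.calibration(n)/c=cal(n)/' h.py
sed -i '/^for n,o,z/,$d' fit.py
python3 - <<'E'
from fit import *
G=lambda u,v:("scene",(80+(u+.5)/4-.5,250+(v+.5)/4-.5))
top=[b for b in board if b[0]=="top"]
sc=O([(G(603,25),(-170,-85,20)),(G(735,250),(-170,85,20)),(G(108,535),(170,85,20)),(G(295,127),(10,-70,65)),(G(380,337),(10,70,65)),(G(22,238),(160,-70,65)),(G(93,465),(160,70,65))])
for o in(top,[b for b in top if b[2][2]==20],[b for b in top if b[2][2]==65],sc,top+sc):
    p,r=fit(o,0,(.52,-.24,-1.8));print(p.round(4),np.degrees(p[2]).round(2));print(r.round(1).tolist())
E
```

```text
[ 0.519  -0.2418 -1.8174] -104.13
[[0.4, -0.5], [-0.3, 0.4], [0.2, 0.5], [-1.7, -1.3], [1.2, -0.9], [1.3, 1.0], [-1.6, 0.4]]
[ 0.5195 -0.2416 -1.8143] -103.95
[[0.1, -0.5], [-0.4, 0.4], [0.3, 0.1]]
[ 0.5193 -0.2429 -1.8267] -104.66
[[-1.0, -1.4], [1.7, -0.3], [1.3, 1.4], [-1.5, 0.2]]
[ 0.5221 -0.2436 -1.8227] -104.43
[[0.4, -1.0], [0.7, -0.2], [-1.0, 2.1], [0.4, -1.5], [1.3, -0.3], [-0.5, -0.6], [-2.2, 1.3]]
[ 0.5201 -0.2426 -1.8197] -104.26
[[0.9, -1.1], [0.0, -0.3], [0.4, 0.1], [-1.3, -1.8], [1.5, -1.2], [1.5, 0.6], [-1.3, -0.1], [-0.0, -1.9], [0.4, -1.4], [-0.9, 1.2], [0.2, -2.3], [1.2, -1.3], [-0.5, -1.3], [-2.1, 0.3]]
```

Board pose is about (.520,-.2424), yaw -104.2°, with consistent residuals (the mould edges are bevelled). I'll write a move-planning helper and travel to a point above the wedge.

```bash
cat > plan.py <<'E'
from h import *
import sys
# args: x y z yaw n [grip] ; repeated waypoint groups of 5 (x y z yawdeg n)
def down(yaw):
    c,s=np.cos(np.radians(yaw)),np.sin(np.radians(yaw));return R.from_matrix(np.array([[c,s,0],[s,-c,0],[0,0,-1.]]))
s=env.get_state();p=s["tcp_pos"];r=R.from_quat(np.roll(s["orientation"],-1))
x=r.as_matrix()[:,0];print("t",round(s["clock"],2),"tcp",p.round(4),"yaw",np.degrees(np.arctan2(x[1],x[0])).round(2),"tilt",r.as_matrix()[:2,2].round(4),"F",s["wrist_force"].round(1),"gap",round(s["finger_gap"],4))
a=list(map(float,sys.argv[1:]))
for i in range(0,len(a),5):
    t=np.array(a[i:i+3]);rt=down(a[i+3]);n=int(a[i+4]);rv=(r.inv()*rt).as_rotvec()/n;d=(t-p)/n
    for k in range(n):
        print(np.r_[(r.inv().apply(d)).round(4),np.degrees(rv).round(2)].tolist());r=r*R.from_rotvec(rv);p=p+d
E
python3 plan.py .45 -.02 .25 -35 9 .493 .399 .24 -7 9
```

```text
t 0.1 tcp [ 0.256  -0.5144  0.2415] yaw -63.54 tilt [-0.0005  0.0016] F [-0.7 -0.3 -0.1] gap 0.0853
[-0.0396, -0.0438, -0.0009, -0.0, 0.01, -3.17]
[-0.0371, -0.0459, -0.0009, -0.0, 0.01, -3.17]
[-0.0345, -0.0479, -0.0009, -0.0, 0.01, -3.17]
[-0.0318, -0.0497, -0.0009, -0.0, 0.01, -3.17]
[-0.029, -0.0514, -0.0009, -0.0, 0.01, -3.17]
[-0.0261, -0.0529, -0.0009, -0.0, 0.01, -3.17]
[-0.0231, -0.0543, -0.0009, -0.0, 0.01, -3.17]
[-0.0201, -0.0555, -0.0009, -0.0, 0.01, -3.17]
[-0.017, -0.0565, -0.0009, -0.0, 0.01, -3.17]
[-0.0228, -0.0409, 0.0011, 0.0, 0.0, -3.11]
[-0.0205, -0.0421, 0.0011, 0.0, 0.0, -3.11]
[-0.0182, -0.0431, 0.0011, 0.0, 0.0, -3.11]
[-0.0159, -0.044, 0.0011, 0.0, 0.0, -3.11]
[-0.0134, -0.0448, 0.0011, 0.0, 0.0, -3.11]
[-0.011, -0.0455, 0.0011, 0.0, 0.0, -3.11]
[-0.0085, -0.046, 0.0011, 0.0, 0.0, -3.11]
[-0.006, -0.0464, 0.0011, 0.0, 0.0, -3.11]
[-0.0035, -0.0467, 0.0011, 0.0, 0.0, -3.11]
```

Request:
carry_out --moves '[1,-0.04,-0.044,-0.001,0,0,-3.2,1,-0.037,-0.046,-0.001,0,0,-3.2,1,-0.0345,-0.048,-0.001,0,0,-3.2,1,-0.032,-0.05,-0.001,0,0,-3.2,1,-0.029,-0.051,-0.001,0,0,-3.2]'

```text
clock: 0.72
tcp_pos: [0.3639, -0.2345, 0.2437]
orientation: [-0.002, 0.915, -0.403, -0.002]
wrist_force: [0.7, 0.4, -0.6]
finger_gap: 0.0854
```

Request:
carry_out --moves '[1,-0.026,-0.053,-0.001,0,0,-3.2,1,-0.023,-0.054,-0.001,0,0,-3.2,1,-0.02,-0.055,-0.001,0,0,-3.2,1,-0.017,-0.056,-0.001,0,0,-3.2,1,-0.022,-0.041,0.001,0,0,-3.1]'

```text
clock: 1.35
tcp_pos: [0.4548, 0.0407, 0.2472]
orientation: [-0.002, 0.963, -0.268, -0.001]
wrist_force: [0.3, 0.5, -0.1]
finger_gap: 0.0855
```

```bash
python3 plan.py .493 .399 .235 -7 10
```

```text
t 1.35 tcp [0.4548 0.0407 0.2472] yaw -31.08 tilt [-0.0011  0.005 ] F [ 0.3  0.5 -0.1] gap 0.0855
[-0.0152, -0.0326, 0.0014, -0.03, 0.02, -2.41]
[-0.0138, -0.0333, 0.0014, -0.03, 0.02, -2.41]
[-0.0124, -0.0338, 0.0014, -0.03, 0.02, -2.41]
[-0.011, -0.0343, 0.0013, -0.03, 0.02, -2.41]
[-0.0095, -0.0347, 0.0013, -0.03, 0.02, -2.41]
[-0.0081, -0.0351, 0.0013, -0.03, 0.02, -2.41]
[-0.0066, -0.0354, 0.0013, -0.03, 0.02, -2.41]
[-0.0051, -0.0357, 0.0013, -0.03, 0.02, -2.41]
[-0.0036, -0.0358, 0.0013, -0.03, 0.02, -2.41]
[-0.0021, -0.036, 0.0012, -0.03, 0.02, -2.41]
```

Request:
carry_out --moves '[1,-0.015,-0.033,0.001,0,0,-2.4,1,-0.014,-0.033,0.001,0,0,-2.4,1,-0.0125,-0.034,0.001,0,0,-2.4,1,-0.011,-0.034,0.001,0,0,-2.4,1,-0.0095,-0.035,0.001,0,0,-2.4]'

```text
clock: 1.98
tcp_pos: [0.4718, 0.2276, 0.241]
orientation: [-0.002, 0.987, -0.161, -0.003]
wrist_force: [0.3, -0.5, 0.1]
finger_gap: 0.0858
```

Request:
carry_out --moves '[1,-0.008,-0.035,0.001,0,0,-2.4,1,-0.0065,-0.0355,0.001,0,0,-2.4,1,-0.005,-0.0355,0.001,0,0,-2.4,1,-0.0035,-0.036,0.001,0,0,-2.4,1,-0.002,-0.036,0.001,0,0,-2.4]'

```text
clock: 2.6
tcp_pos: [0.4878, 0.4126, 0.2337]
orientation: [-0.001, 0.999, -0.053, -0.004]
wrist_force: [0.5, 0.1, -0.7]
finger_gap: 0.0853
```

```bash
python3 - <<'E'
from h import *
s=env.get_state();im=env.read_camera("wrist");pose=(s["tcp_pos"],s["orientation"])
np.savez("w1",p=pose[0],q=pose[1])
im=im[:,:,::-1].copy();cv2.imwrite("pics/w1_raw.png",im)
# predicted grip block top corners & rod end
def F(P,o,yaw):
    c,sn=np.cos(yaw),np.sin(yaw);P=np.array(P)/1e3;return np.c_[o[0]+c*P[:,0]-sn*P[:,1],o[1]+sn*P[:,0]+c*P[:,1],o[2]+P[:,2]]
W=F([(22,11,92),(22,-11,92),(-22,-11,92),(-22,11,92),(102,18,3),(102,-18,3),(-58,18,32),(-58,-18,32)],(.4936,.3995,.062),-1.693)
big=cv2.resize(im,(800,600),interpolation=cv2.INTER_CUBIC)
uv=proj("wrist",W,pose)
for u,v in uv: cv2.circle(big,(int((u+.5)*800/560),int((v+.5)*800/560)),3,(0,255,0),1)
cv2.imwrite("pics/w1.png",big);print((uv*800/560).round(0).tolist())
E
python3 plan.py .4936 .3993 .235 -7 1
```

```text
[[435.0, 390.0], [387.0, 389.0], [388.0, 297.0], [440.0, 298.0], [431.0, 433.0], [378.0, 432.0], [447.0, 196.0], [378.0, 195.0]]
t 2.65 tcp [0.4877 0.4165 0.2328] yaw -5.82 tilt [-0.0086  0.0045] F [ 1.4  2.9 -0.4] gap 0.0852
[0.0076, 0.0166, -0.0023, -0.2, 0.52, 1.18]
```

View pics/w1.png

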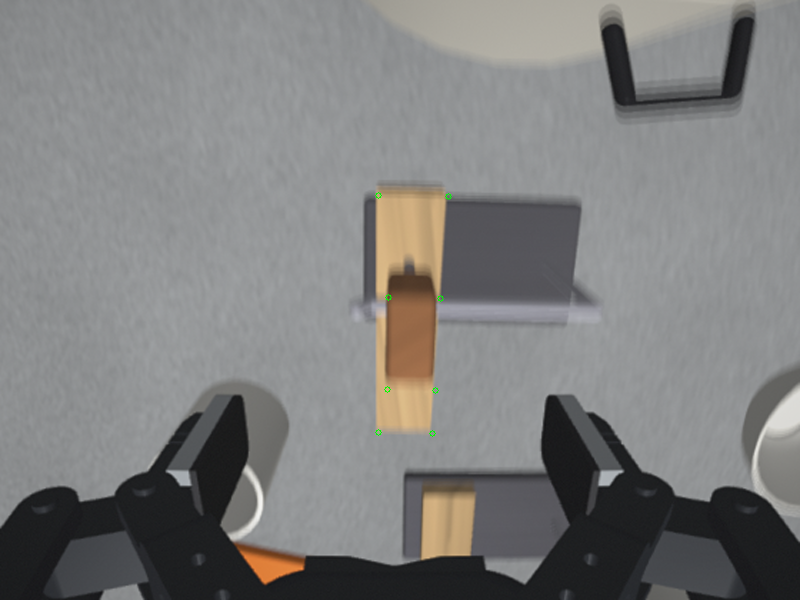

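The wrist view (with motion blur) shows the grip block at about (410,335), matching my prediction across the jaws within 1–2 mm. I'll check the mug's clearance and plan the descent.

```bash
python3 - <<'E'
from h import *
# mug_near? rim centre at z=.09 and base
print("mug rim", onz("top",[(259*.7,418*.7)],[.09]), "alt", onz("scene",[(421*.7,204*.7)],[.09]))
print("decoy end z~.11",onz("top",[(356*.7,485*.7),(388*.7,396*.7)],[.11,.11]))
E
python3 plan.py .4936 .3993 .18 -7 4 .4936 .3993 .134 -7 4
```

```text
mug rim [[0.35232191 0.26788193 0.09      ]] alt [[0.35027963 0.27599383 0.09      ]]
decoy end z~.11 [[0.26339771 0.12484728 0.11      ]
 [0.38891099 0.08226561 0.11      ]]
t 2.65 tcp [0.4877 0.4165 0.2328] yaw -5.82 tilt [-0.0086  0.0045] F [ 1.4  2.9 -0.4] gap 0.0852
[0.002, 0.0042, 0.0132, -0.05, 0.13, 0.29]
[0.002, 0.0042, 0.0132, -0.05, 0.13, 0.29]
[0.002, 0.0041, 0.0132, -0.05, 0.13, 0.29]
[0.002, 0.0041, 0.0132, -0.05, 0.13, 0.29]
[0.0, -0.0, 0.0115, -0.0, -0.0, -0.0]
[0.0, -0.0, 0.0115, -0.0, -0.0, -0.0]
[0.0, -0.0, 0.0115, -0.0, -0.0, -0.0]
[0.0, -0.0, 0.0115, -0.0, -0.0, -0.0]
```

Request:
carry_out --moves '[1,0.002,0.004,0.013,0,0.1,0.3,1,0.002,0.004,0.013,0,0.1,0.3,1,0.002,0.004,0.013,0,0.1,0.3,1,0.002,0.004,0.013,0,0.1,0.3,1,0,0,0,0,0,0]'

```text
clock: 3.28
tcp_pos: [0.4925, 0.3957, 0.1744]
orientation: [0.0, 0.998, -0.063, -0.003]
wrist_force: [-1.1, 0.8, 0.2]
finger_gap: 0.0854
```

```bash
python3 plan.py .4936 .3993 .134 -7 4
```

```text
t 3.27 tcp [0.4925 0.3957 0.1744] yaw -7.25 tilt [-0.0058 -0.0002] F [-1.1  0.8  0.2] gap 0.0854
[0.0002, -0.0009, 0.0101, 0.01, 0.08, -0.06]
[0.0002, -0.0009, 0.0101, 0.01, 0.08, -0.06]
[0.0002, -0.0009, 0.0101, 0.01, 0.08, -0.06]
[0.0002, -0.0009, 0.0101, 0.01, 0.08, -0.06]
```

Request:
carry_out --moves '[1,0,-0.001,0.01,0,0.1,0,1,0,-0.001,0.01,0,0.1,0,1,0,-0.001,0.01,0,0.1,0,1,0,0,0.008,0,0,0,1,0,0,0,0,0,0]'

```text
clock: 3.9
tcp_pos: [0.4932, 0.3992, 0.1345]
orientation: [-0.0, 0.998, -0.063, 0.001]
wrist_force: [0.6, -0.7, 0.4]
finger_gap: 0.0855
```

```bash
python3 plan.py .4936 .3993 .134 -7 1; python3 - <<'E'
from h import *
s=env.get_state();pose=(s["tcp_pos"],s["orientation"]);im=env.read_camera("wrist")
cv2.imwrite("pics/w2.png",im[:,:,::-1])
E
```

```text
t 3.9 tcp [0.4932 0.3992 0.1345] yaw -7.25 tilt [0.001 0.   ] F [ 0.6 -0.7  0.4] gap 0.0855
[0.0004, -0.0002, 0.0005, -0.01, -0.06, -0.25]
```

View pics/w2.png

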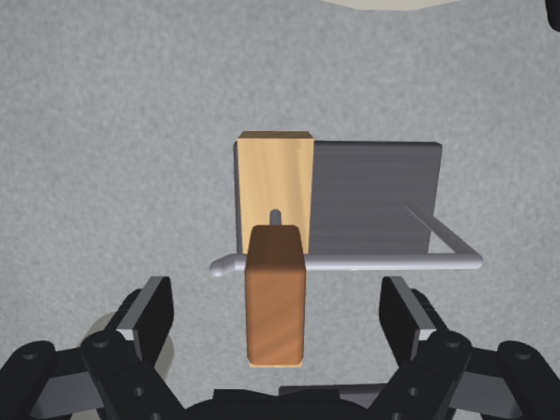

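The block (u 247–304) sits centred between the pads (172–380), with the rod below. Closing.

Request:
carry_out --moves '[-1,0,0,0,0,0,0,-1,0,0,0,0,0,0,-1,0,0,0,0,0,0,-1,0,0,0,0,0,0,-1,0,0,0,0,0,0]' --squeeze 60

```text
clock: 4.58
tcp_pos: [0.4942, 0.3998, 0.1364]
orientation: [-0.001, 0.998, -0.063, 0.002]
wrist_force: [-0.4, 1.4, -1.4]
finger_gap: 0.0211
```

```bash
python3 plan.py .4932 .3992 .1465 -7.25 3
```

```text
t 4.58 tcp [0.4942 0.3998 0.1364] yaw -7.25 tilt [0.0035 0.0017] F [-0.4  1.4 -1.4] gap 0.0211
[-0.0003, 0.0002, -0.0034, -0.04, -0.06, 0.0]
[-0.0003, 0.0002, -0.0034, -0.04, -0.06, 0.0]
[-0.0003, 0.0002, -0.0034, -0.04, -0.06, 0.0]
```

Request:
carry_out --moves '[-1,0,0,-0.0035,0,0,0,-1,0,0,-0.0035,0,0,0,-1,0,0,-0.003,0,0,0,-1,0,0,0,0,0,0,-1,0,0,0,0,0,0]'

```text
clock: 5.2
tcp_pos: [0.4939, 0.3995, 0.1466]
orientation: [-0.001, 0.998, -0.063, 0.001]
wrist_force: [-0.3, 0.0, -1.4]
finger_gap: 0.0212
```

```bash
python3 plan.py .4312 .407 .1465 -7.25 5
```

```text
t 5.2 tcp [0.4939 0.3995 0.1466] yaw -7.25 tilt [0.0027 0.0011] F [-0.3  0.  -1.4] gap 0.0212
[-0.0126, 0.0001, -0.0, -0.02, -0.03, -0.0]
[-0.0126, 0.0001, -0.0, -0.02, -0.03, -0.0]
[-0.0126, 0.0001, 0.0, -0.02, -0.03, -0.0]
[-0.0126, 0.0001, 0.0, -0.02, -0.03, -0.0]
[-0.0126, 0.0001, 0.0, -0.02, -0.03, -0.0]
```

The force is -1.4 N, just the wedge's weight, so it hangs free. Drawing it off the hook.

Request:
carry_out --moves '[-1,-0.0125,0,0,0,0,0,-1,-0.0125,0,0,0,0,0,-1,-0.0125,0,0,0,0,0,-1,-0.0125,0,0,0,0,0,-1,-0.01,0,0,0,0,0]'

```text
clock: 5.82
tcp_pos: [0.4295, 0.4074, 0.1462]
orientation: [-0.0, 0.998, -0.063, 0.001]
wrist_force: [0.1, 0.2, -1.9]
finger_gap: 0.0212
```

```bash
python3 plan.py .4312 .407 .1465 -7.25 1  .4312 .407 .23 -7.25 4
```

```text
t 5.83 tcp [0.4295 0.4074 0.1462] yaw -7.23 tilt [0.0015 0.0008] F [ 0.1  0.2 -1.9] gap 0.0212
[0.0018, 0.0002, -0.0003, -0.06, -0.08, 0.02]
[-0.0, -0.0, -0.0209, -0.0, 0.0, -0.0]
[-0.0, -0.0, -0.0209, -0.0, 0.0, -0.0]
[-0.0, -0.0, -0.0209, -0.0, 0.0, -0.0]
[-0.0, -0.0, -0.0209, -0.0, 0.0, -0.0]
```

Request:
carry_out --moves '[-1,0,0,-0.021,0,0,0,-1,0,0,-0.025,0,0,0,-1,0,0,-0.025,0,0,0,-1,0,0,-0.025,0,0,0,-1,0,0,-0.018,0,0,0]'

```text
clock: 6.45
tcp_pos: [0.4246, 0.4073, 0.2618]
orientation: [0.001, 0.998, -0.062, -0.001]
wrist_force: [-0.3, -0.4, -1.9]
finger_gap: 0.021
```

```bash
python3 plan.py .49 .2 .265 -10 5 .5453 -.1425 .2 -14.2 10
```

```text
t 6.45 tcp [0.4246 0.4073 0.2618] yaw -7.09 tilt [-0.0019 -0.0017] F [-0.3 -0.4 -1.9] gap 0.021
[0.0181, 0.0395, -0.0006, 0.02, 0.02, 0.58]
[0.0185, 0.0394, -0.0006, 0.02, 0.02, 0.58]
[0.0189, 0.0392, -0.0006, 0.02, 0.02, 0.58]
[0.0193, 0.039, -0.0006, 0.02, 0.02, 0.58]
[0.0197, 0.0388, -0.0006, 0.02, 0.02, 0.58]
[0.0114, 0.0328, 0.0065, -0.0, 0.0, 0.42]
[0.0116, 0.0327, 0.0065, -0.0, 0.0, 0.42]
[0.0119, 0.0326, 0.0065, -0.0, 0.0, 0.42]
[0.0121, 0.0325, 0.0065, -0.0, 0.0, 0.42]
[0.0123, 0.0324, 0.0065, -0.0, 0.0, 0.42]
[0.0126, 0.0323, 0.0065, -0.0, 0.0, 0.42]
[0.0128, 0.0322, 0.0065, -0.0, 0.0, 0.42]
[0.0131, 0.0321, 0.0065, -0.0, 0.0, 0.42]
[0.0133, 0.032, 0.0065, -0.0, 0.0, 0.42]
[0.0135, 0.0319, 0.0065, -0.0, 0.0, 0.42]
```

Request:
carry_out --moves '[-1,0.018,0.0395,0,0,0,0.6,-1,0.0185,0.0395,0,0,0,0.6,-1,0.019,0.039,0,0,0,0.6,-1,0.019,0.039,0,0,0,0.6,-1,0.0195,0.039,0,0,0,0.6]'

```text
clock: 7.08
tcp_pos: [0.4899, 0.1989, 0.2646]
orientation: [-0.001, 0.996, -0.085, 0.002]
wrist_force: [0.1, -0.0, -2.0]
finger_gap: 0.021
```

Request:
carry_out --moves '[-1,0.0115,0.033,0.004,0,0,0.4,-1,0.0115,0.033,0.004,0,0,0.4,-1,0.012,0.0325,0.004,0,0,0.4,-1,0.012,0.0325,0.004,0,0,0.4,-1,0.0125,0.0325,0.004,0,0,0.4]'

```text
clock: 7.7
tcp_pos: [0.5183, 0.0222, 0.2451]
orientation: [-0.001, 0.995, -0.103, 0.004]
wrist_force: [0.8, -0.6, -1.7]
finger_gap: 0.0207
```

```bash
python3 plan.py .5453 -.1425 .2 -14.2 5
```

```text
t 7.7 tcp [0.5183 0.0222 0.2451] yaw -11.84 tilt [0.0085 0.0018] F [ 0.8 -0.6 -1.7] gap 0.0207
[0.012, 0.0312, 0.009, -0.04, -0.09, 0.47]
[0.0122, 0.0311, 0.009, -0.04, -0.09, 0.47]
[0.0125, 0.0309, 0.009, -0.04, -0.09, 0.47]
[0.0128, 0.0308, 0.009, -0.04, -0.09, 0.47]
[0.0131, 0.0307, 0.009, -0.04, -0.09, 0.47]
```

Request:
carry_out --moves '[-1,0.012,0.031,0.009,0,-0.1,0.5,-1,0.012,0.031,0.009,0,-0.1,0.5,-1,0.0125,0.031,0.009,0,-0.1,0.5,-1,0.0125,0.031,0.009,0,-0.1,0.5,-1,0.006,0.015,0.006,0,0,0.4]'

```text
clock: 8.32
tcp_pos: [0.5415, -0.1298, 0.2026]
orientation: [-0.002, 0.992, -0.125, 0.002]
wrist_force: [0.8, 0.7, -0.6]
finger_gap: 0.0209
```

Request:
carry_out --moves '[-1,0.003,0.008,0.01,0,0,0,-1,0,0,0.015,0,0,0,-1,0,0,0.01,0,0,0,-1,0,0,0,0,0,0,-1,0,0,0,0,0,0]'

```text
clock: 8.95
tcp_pos: [0.5416, -0.1355, 0.1647]
orientation: [-0.003, 0.992, -0.124, 0.001]
wrist_force: [-0.7, 0.5, -0.5]
finger_gap: 0.0211
```

```bash
python3 plan.py .5453 -.1425 .115 -14.2 5; python3 - <<'E'
from h import *
s=env.get_state();pose=(s["tcp_pos"],s["orientation"]);im=env.read_camera("top")
cv2.imwrite("pics/t2.png",cv2.resize(im[140:290,310:510,::-1],None,fx=4,fy=4,interpolation=cv2.INTER_CUBIC))
E
```

```text
t 8.95 tcp [ 0.5416 -0.1355  0.1647] yaw -14.25 tilt [0.0031 0.0049] F [-0.7  0.5 -0.5] gap 0.0211
[0.001, 0.0012, 0.0099, -0.06, -0.02, -0.01]
[0.001, 0.0012, 0.0099, -0.06, -0.02, -0.01]
[0.0011, 0.0012, 0.0099, -0.06, -0.02, -0.01]
[0.0011, 0.0012, 0.0099, -0.06, -0.02, -0.01]
[0.0011, 0.0012, 0.0099, -0.06, -0.02, -0.01]
```

View pics/t2.png

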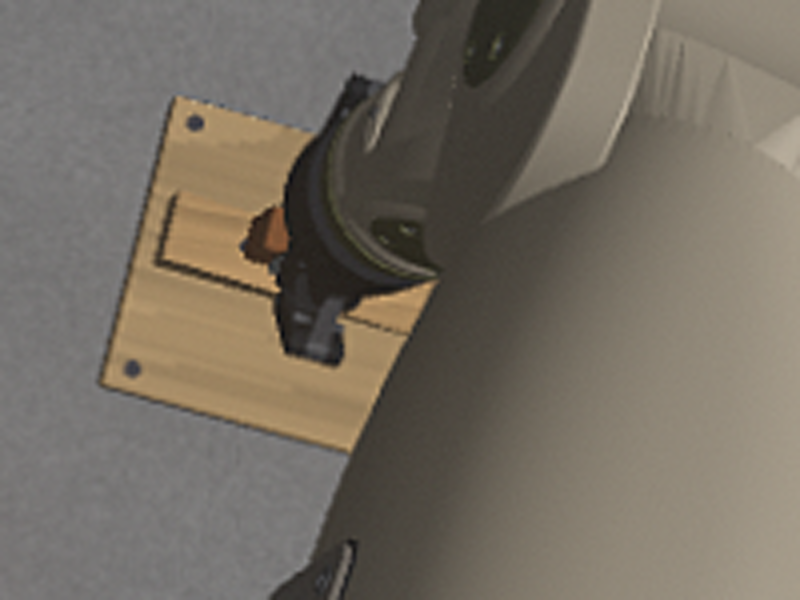

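In the top view the wedge's tail edges at (160–180, 195–265) run parallel to the board and sit centred over the ledge. Lowering.

Request:
carry_out --moves '[-1,0.001,0.001,0.014,0,0,0,-1,0.001,0.001,0.014,0,0,0,-1,0.001,0.001,0.014,0,0,0,-1,0.001,0.001,0.01,0,0,0,-1,0,0,0.005,0,0,0]'

```text
clock: 9.62
tcp_pos: [0.5452, -0.1404, 0.104]
orientation: [-0.003, 0.992, -0.124, 0.002]
wrist_force: [0.2, -0.2, -1.1]
finger_gap: 0.0209
```

```bash
python3 plan.py .5453 -.1425 .0925 -14.2 5
```

```text
t 9.62 tcp [ 0.5452 -0.1404  0.104 ] yaw -14.24 tilt [0.0038 0.0046] F [ 0.2 -0.2 -1.1] gap 0.0209
[0.0001, 0.0004, 0.0023, -0.06, -0.03, -0.01]
[0.0001, 0.0004, 0.0023, -0.06, -0.03, -0.01]
[0.0001, 0.0004, 0.0023, -0.06, -0.03, -0.01]
[0.0001, 0.0004, 0.0023, -0.06, -0.03, -0.01]
[0.0001, 0.0004, 0.0023, -0.06, -0.03, -0.01]
```

Request:
carry_out --moves '[-1,0,0,0.0025,-0.1,0,0,-1,0,0,0.0025,-0.1,0,0,-1,0,0,0.002,-0.1,-0.1,0,-1,0,0,0.002,0,0,0,-1,0,0,0.001,0,0,0]'

```text
clock: 10.25
tcp_pos: [0.5456, -0.1407, 0.0945]
orientation: [0.0, 0.992, -0.124, 0.001]
wrist_force: [-3.1, 0.0, 6.7]
finger_gap: 0.0207
```

```bash
python3 plan.py .5453 -.1425 .0925 -14.2 1
```

```text
t 10.25 tcp [ 0.5456 -0.1407  0.0945] yaw -14.24 tilt [ 0.0018 -0.0012] F [-3.1  0.   6.7] gap 0.0207
[0.0001, 0.0018, 0.002, 0.04, -0.12, -0.04]
```

The wedge is down (Fz +6.7 N at TCP z .0945). Pushing the free stretch (tool +y is board +x).

Request:
carry_out --moves '[-1,0,0.007,-0.0005,0,0,0,-1,0,0.009,0,0,0,0,-1,0,0.009,0,0,0,0,-1,0,0.009,0,0,0,0,-1,0,0.006,0,0,0,0]'

```text
clock: 10.88
tcp_pos: [0.5353, -0.1824, 0.095]
orientation: [0.001, 0.992, -0.124, 0.001]
wrist_force: [0.7, -0.1, -1.4]
finger_gap: 0.0213
```

```bash
cat > st.py <<'E'
from h import *
s=env.get_state();p=s["tcp_pos"];d=p[:2]-[.520,-.2424];a=np.radians(-104.2);c,n=np.cos(a),np.sin(a)
r=R.from_quat(np.roll(s["orientation"],-1)).as_matrix();f=s["wrist_force"]
print("t",round(s["clock"],2),"board x,y mm",(np.array([c*d[0]+n*d[1],-n*d[0]+c*d[1]])*1e3).round(1),"z",p[2].round(4),"yaw",np.degrees(np.arctan2(r[1,0],r[0,0])).round(2),"tilt(tool x,y dirs)",(r[:2,2]@r[:2,:2]).round(4),"Fpush",(c*f[0]+n*f[1]).round(1),"Fz",f[2].round(1),"gap",round(s["finger_gap"],4),"M",s["ft_torque"].round(2))
E
python3 st.py
```

```text
t 10.88 board x,y mm [-61.9   0.1] z 0.095 yaw -14.25 tilt(tool x,y dirs) [0.0026 0.001 ] Fpush -0.0 Fz -1.4 gap 0.0213 M [-0.04  0.05  0.01]
```

Request:
carry_out --moves '[-1,0,0.001,0.0007,0,0.1,0,-1,0,0.001,0,0,0,0,-1,0,0.001,0,0,0,0,-1,0,0.001,0,0,0,0,-1,0,0.001,0,0,0,0]'

```text
clock: 11.5
tcp_pos: [0.5342, -0.1873, 0.0945]
orientation: [0.0, 0.992, -0.124, 0.002]
wrist_force: [0.3, 0.5, -0.4]
finger_gap: 0.0213
```

```bash
python3 st.py
```

```text
t 11.5 board x,y mm [-56.9   0.2] z 0.0945 yaw -14.25 tilt(tool x,y dirs) [0.0049 0.    ] Fpush -0.5 Fz -0.4 gap 0.0213 M [ 0.13 -0.07  0.04]
```

Request:
carry_out --moves '[-1,0,0.002,0.0003,0,0,0,-1,0,0.0015,0,0,0,0,-1,0,0.0015,0,0,0,0,-1,0,0.0015,0,0,0,0,-1,0,0.0015,0,0,0,0]'

```text
clock: 12.12
tcp_pos: [0.5331, -0.1921, 0.0948]
orientation: [-0.003, 0.992, -0.123, 0.003]
wrist_force: [0.7, 6.3, 2.9]
finger_gap: 0.0212
```

```bash
python3 st.py
```

```text
t 12.12 board x,y mm [-52.    0.3] z 0.0948 yaw -14.11 tilt(tool x,y dirs) [ 0.006  -0.0073] Fpush -6.3 Fz 2.9 gap 0.0212 M [ 1.22 -0.36 -0.05]
```

Contact came at board x about -52 mm (expected -53), with a 6 N push. I'll continue, correcting the small tilt the load causes.

Request:
carry_out --moves '[-1,0,0.002,0,-0.2,-0.1,0,-1,0,0.002,0,-0.2,-0.1,0,-1,0,0.002,0,-0.2,-0.1,0.1,-1,0,0.002,0,-0.2,-0.1,0,-1,0,0.002,0,-0.2,0,0]'

```text
clock: 12.75
tcp_pos: [0.5328, -0.1925, 0.0953]
orientation: [-0.005, 0.993, -0.12, 0.001]
wrist_force: [2.1, 7.6, 1.6]
finger_gap: 0.021
```

```bash
python3 st.py
```

```text
t 12.75 board x,y mm [-51.5   0.2] z 0.0953 yaw -13.83 tilt(tool x,y dirs) [ 0.0007 -0.0094] Fpush -7.9 Fz 1.6 gap 0.021 M [ 1.67 -0.5  -0.08]
```

Request:
carry_out --moves '[-1,0,0.004,0.0003,-0.5,0,0.2,-1,0,0.004,0.0003,-0.5,0,0.2,-1,0,0.004,0,-0.5,0,0.1,-1,0,0.004,0,-0.4,0,0.1,-1,0,0.004,0,-0.4,0,0.1]'

```text
clock: 13.38
tcp_pos: [0.5303, -0.2001, 0.0945]
orientation: [0.003, 0.993, -0.122, 0.0]
wrist_force: [2.6, 8.9, 2.1]
finger_gap: 0.0211
```

```bash
python3 st.py
```

```text
t 13.38 board x,y mm [-43.6  -0.4] z 0.0945 yaw -14.03 tilt(tool x,y dirs) [0.0016 0.0059] Fpush -9.2 Fz 2.1 gap 0.0211 M [ 2.3  -0.76  0.01]
```

Request:
carry_out --moves '[-1,0,0.004,0,-0.1,0,0.1,-1,0,0.004,0,-0.1,0,0.1,-1,0,0.004,0,-0.2,0,0,-1,0,0.004,0,-0.2,0,0,-1,0,0.004,0,-0.2,0,0]'

```text
clock: 14.0
tcp_pos: [0.5278, -0.207, 0.0949]
orientation: [-0.003, 0.993, -0.119, 0.002]
wrist_force: [2.5, 9.4, 1.6]
finger_gap: 0.0214
```

```bash
python3 st.py; python3 - <<'E'
from h import *
im=env.read_camera("scene");cv2.imwrite("pics/s3_raw.png",im[:,:,::-1])
cv2.imwrite("pics/s3.png",cv2.resize(im[250:390,80:270,::-1],None,fx=4,fy=4,interpolation=cv2.INTER_CUBIC))
E
```

```text
t 14.0 board x,y mm [-36.2  -1.2] z 0.0949 yaw -13.66 tilt(tool x,y dirs) [ 0.0027 -0.006 ] Fpush -9.7 Fz 1.6 gap 0.0214 M [ 1.84 -0.59  0.01]
```

View pics/s3.png

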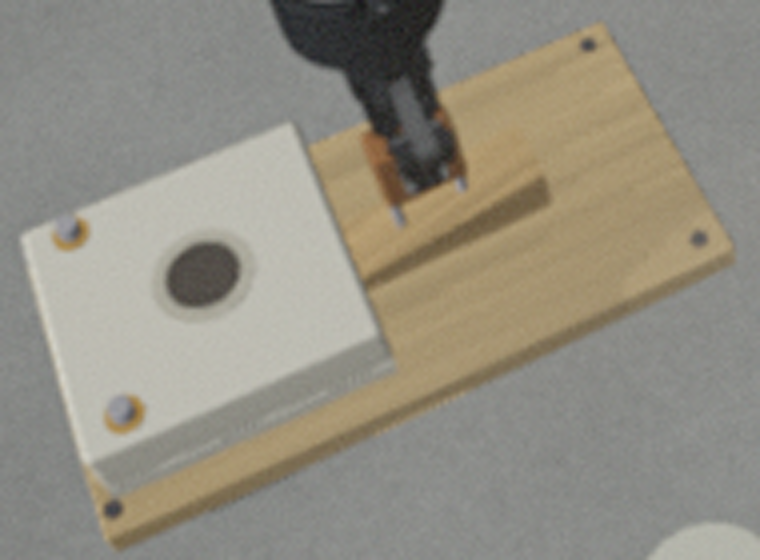

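The mould has begun to rise (top corner moved from (295,127) to about (293,124)). I'll measure the lift by sub-pixel registration of the mould's top against the first picture.

```bash
cat > lift.py <<'E'
from h import *
import sys
a=cv2.imread("pics/scene0_raw.png",0).astype(np.float32);b=cv2.imread(sys.argv[1],0).astype(np.float32)
A=np.radians(-104.2);c,n=np.cos(A),np.sin(A)
P=lambda x,y,z:[.520+c*x-n*y,-.2424+n*x+c*y,z]
ctr=proj("scene",[P(.085,0,.065),P(.085,0,.069)]);per=(ctr[1]-ctr[0])/4
def ecc(box):
    x,y,w,h=box;W=np.eye(2,3,dtype=np.float32)
    r,W=cv2.findTransformECC(a[y:y+h,x:x+w],b[y:y+h,x:x+w],W,cv2.MOTION_TRANSLATION,(3,200,1e-6),None,5);return W[:,2],r
m,r=ecc((88,284,80,80))   # mould top features
ref,r2=ecc((205,330,60,0+24)) # fixed board corner
d=m-ref;print("shift",m,ref,"cc",round(r,3),round(r2,3),"px/mm",per.round(3),"lift mm",(d@per/(per@per)).round(2),"resid",(d-per*(d@per/(per@per))).round(2))
E
python3 lift.py pics/s3_raw.png
```

```text
shift [-0.4370431 -0.6818174] [-0.05893882  0.02341606] cc 0.968 0.99 px/mm [-0.143 -0.249] lift mm 2.79 resid [ 0.02 -0.01]
```

The lift is about 2.8–3.0 mm (the TCP predicts 3.05), with a clean residual. About 5–6 mm more push is needed.

Request:
carry_out --moves '[-1,0,0.004,0,-0.4,0,0.2,-1,0,0.0035,0,-0.4,-0.1,0.2,-1,0,0.0035,0,-0.3,0,0.1,-1,0,0.003,0,-0.3,0,0.1,-1,0,0.003,0,-0.2,0,0]'

```text
clock: 14.68
tcp_pos: [0.5257, -0.2122, 0.0945]
orientation: [-0.001, 0.993, -0.12, 0.001]
wrist_force: [1.3, 9.5, 2.6]
finger_gap: 0.0211
```

```bash
cat > m.sh <<'E'
python3 st.py; python3 - <<'P'
from h import *
im=env.read_camera("scene");cv2.imwrite("pics/sx_raw.png",im[:,:,::-1])
P
python3 lift.py pics/sx_raw.png
E
bash m.sh
```

```text
t 14.68 board x,y mm [-30.6  -1.8] z 0.0945 yaw -13.77 tilt(tool x,y dirs) [ 0.0016 -0.0014] Fpush -9.6 Fz 2.6 gap 0.0211 M [ 1.86 -0.61  0.06]
shift [-0.5119977  -0.91277134] [-0.03307941  0.00737118] cc 0.997 0.989 px/mm [-0.143 -0.249] lift mm 3.62 resid [ 0.04 -0.02]
```

```bash
sed -i 's/(88,284,80,80))/tuple(map(int,sys.argv[2:6])) if len(sys.argv)>2 else (88,284,80,80))/' lift.py
for b in "112 300 40 40" "130 275 45 70" "130 278 42 30" "140 315 36 40"; do python3 lift.py pics/sx_raw.png $b; done
```

```text
shift [-0.57377356 -0.9843069 ] [-0.03307941  0.00737118] cc 1.0 0.989 px/mm [-0.143 -0.249] lift mm 3.94 resid [ 0.02 -0.01]
shift [-1.6140269 -0.681391 ] [-0.03307941  0.00737118] cc 0.889 0.989 px/mm [-0.143 -0.249] lift mm 4.83 resid [-0.89  0.51]
shift [-1.7034136  -0.91281635] [-0.03307941  0.00737118] cc 0.914 0.989 px/mm [-0.143 -0.249] lift mm 5.69 resid [-0.86  0.49]
shift [-0.1462945 -0.7580947] [-0.03307941  0.00737118] cc 0.855 0.989 px/mm [-0.143 -0.249] lift mm 2.51 resid [ 0.25 -0.14]
```

The hole-only patch (correlation 1.0) gives 3.94 mm and the TCP predicts 4.07. I'll check whether the arm is still creeping under its last target.

```bash
python3 - <<'E'
from h import *
for i in range(6):
    im=env.read_camera("scene")
cv2.imwrite("pics/sy_raw.png",im[:,:,::-1])
cv2.imwrite("pics/s5.png",cv2.resize(im[:,:,::-1],(800,600),interpolation=cv2.INTER_CUBIC))
E
python3 st.py; python3 lift.py pics/sy_raw.png 112 300 40 40
```

```text
t 15.03 board x,y mm [-30.6  -1.8] z 0.0945 yaw -13.77 tilt(tool x,y dirs) [ 0.0016 -0.0011] Fpush -8.6 Fz 2.9 gap 0.021 M [ 1.84 -0.61  0.05]
shift [-0.59390384 -0.9780263 ] [-0.0339014   0.02037783] cc 1.0 0.99 px/mm [-0.143 -0.249] lift mm 3.99 resid [ 0.01 -0.01]
```

View pics/s5.png

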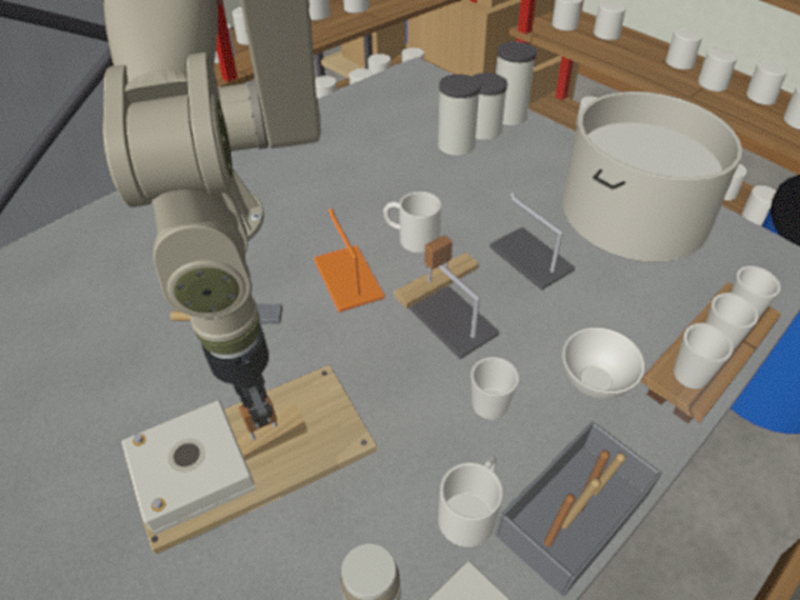

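The picture is stable over 0.35 s, with the lift at 3.99 mm. The wedge is gripped at (262,420), the bar is still on its hook, and the mugs and cup are in their places. Handing in.

```bash
python3 -c "
from workcell import env
print(env.hand_in())"; python3 st.py
```

```text
the job is handed in; nothing more can be done
None
the job is handed in; nothing more can be done
```

The wedge is off its hook, lying flat on the board and pushed into the slot, with the mould raised about 4 mm and resting on it. I handed in at about 15 s of the 48 s allowed, still gripping the wedge.

**Last checks**
- **Lift:** the scene image gives 3.94–3.99 mm, measured on the mould's centre hole. The gripper position predicts 4.07 mm.
- **Steadiness:** nothing moved over the last 0.35 s, with a push of about 9 N. The last readings of force on the gripper were well under the limits.
- **Surroundings:** in the last picture the bar is still on its hook and the mugs and cup are in their places. I judged this by eye.

**Checks that disagreed**
- **Lift patches:** a first, larger image patch read 3.62 mm; it took in the fixed dowel tops. Three other patches read 2.5–5.7 mm, matched poorly and took in the wedge or gripper. I set all four aside.
- **Alignment:** under load the wedge drifted about 0.4° in heading and 1.8 mm sideways, well within the slot's 18 mm clearance per side.
- **Gap all round:** I measured the lift only at the mould's centre, so an even gap around the edges relies on the dowels keeping it upright.

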